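# Isolate and tag out one line of a gas manifold

### The arm

A 6-joint arm with a two-finger parallel gripper is mounted at the origin on the work surface. World frame = base frame: x ahead of the robot, y to its left, z up, the work surface at z = 0. Lengths are in m, angles in rad, forces in N, time in s.
With the tool pointing down it reaches from about 0.275 to 0.725 m from the base axis. Payload 15.9 kg.
Tool frame: the origin (TCP) lies on the front face of the gripper's body, between the roots of the fingers; the fingertips stand 73 mm ahead of it and the grasp point (between the pads) lies 54 mm ahead of it; z points along the fingers, y is the direction in which the jaws open and shut (so a half turn about z gives the same grasp; the last joint's range is limited). The gripper opens to 85 mm and grips with 20 to 120 N. Pads are 22 mm wide; open, the fingers measure 114 mm over their backs; the gripper's body (76 mm by 85 mm) begins 54 mm behind the grasp point. The pads swing forward as they close: fully open they stand 13 mm farther back than shut.
Start: joints at [1.324, 0.213, -0.034, 1.323, 0, 1.571], TCP at [0.122, 0.485, 0.304] pointing down, gripper open.
Joint ranges: [-2.98, 2.98], [-0.74, 1.72], [-1.14, 1.35], [-2.1, 2.04], [-1.57, 1.44], [-3.14, 3.14]. Speed limits (rad/s): [1.89, 1.89, 2.39, 2.57, 3.14, 3.14].

### API

Orientations are given as a unit quaternion [x, y, z, w].
In Python, from workcell import manip, optics gives the robot as it stands. The module is installed in compiled form; this text tells all that it offers.
- The arm moves only by the tool jog_arm, never from a script. Its argument "commands" is a list of rows, each a list of 7 numbers: the shift along the tool's x, y, z in m, then the turn, a rotation vector about the tool's x, y, z in rad, then the closure, from 0 (fully open) to 1 (shut). A call has 1 to 8 rows; each row shifts and turns the commanded pose from where the row before left it, along the tool's axes as they then stand; what a row does not reach is not made up. A row lasts 1/10 s, in which the tool goes at most 50 mm and 8.59 degrees, less where a joint would pass 70% of its speed; a pose out of reach is approached as far as the arm can. A call with a gripper value outside its range is refused whole. The fingers move at their own pace and stop on an object; "force" is the grip in N (left out, the last holds). Time passes only in rows, so rows that do not move let the fingers close. It gives the time, the measured TCP pose, the force and the opening at its end, in the units of the state.
- manip.read_state(): the state, without advancing time (a new reading comes with each control period).
- optics.capture(name): name is "side" or "top" or "wrist"; returns the picture (420x560x3 uint8, red, green, blue); there is no depth.
- optics.camera_params(name): a dict with "mtx" (3x3 intrinsics, pixels), "k1" (the pictures are not rectified: a ray, as slopes to the right and down, at radius r is drawn at 1 + k1 r^2 times it, then the intrinsics apply), "rvec" (rotation vector, rad) and "tvec" (3), from world to camera coordinates, as OpenCV has them. Camera axes: x right, y down, z forward; pixel columns grow to the right and rows downward; lengths in m; the calibration is good to about 2 mm. A picture is of the moment at which its call begins: read the wrist's pose just before it. camera_params takes no time and is no camera call; for the wrist camera it gives the pose at the moment of the call.
- manip.hand_in(): hands the job in, once; it reports no verdict.
The state is a dict: "time_s": time; "qpos": joint angles; "joint_vel": joint speeds; "joint_efforts": joint torques, N m; "ee_pos": TCP position; "eef_rot": TCP orientation; "contact_force": force on the tool from outside, world axes, zero at the start; "torque": the same for the moment, N m; "opening": opening from 0.0 (shut) to 1.0 (fully open).
Only numpy, scipy, OpenCV 4.12 (cv2) and the standard library are available. Lean on these libraries where they do the work, as an engineer would, in place of code of your own. Each camera call takes 0.05 s, during which the arm holds its last target. There are 200 camera calls.

### The job

Take the one open gas line out of service: turn the only knob that stands open clockwise until it is fully closed, then press the bleed button all the way down for a moment and let it up, and then take the white lock-out tag from its holder and hang it by its window on the hook behind the valve you closed, leaving it hanging still. Do not touch the other valves or their hooks, do not bleed before the valve is closed, and leave everything else on the bench where it is.

Things in the scene. Friction and masses are not known exactly. Their poses are not given: they have to be found in the camera images.
- panel: white and aluminium manifold panel fixed on the bench, 190 (x) x 350 (y) x 50 mm high, origin under its centre; its x points away from the robot, its y along the row of four valves. Each valve has a black bar knob and, behind it (+x), its own steel hook; at the +y end are a bleed button in front and a round gauge behind (its dial 84 mm above the bench, diameter 48 mm)
- valve_open (a joint): angle (rad) of the knob of the one valve that stands open: 0 = fully open, bar along the panel's x (in line with its brass nozzle), white mark towards the robot; it grows as the knob is turned clockwise seen from above; 1.571 = fully closed, against a stop, bar along the row (panel's y). It starts between 0.15 and 0.6 and stays where it is left (friction about 0.04 N m)
- valve_open_grip (a point): on the axis of the open valve's knob, 37 mm above the panel's top, half-way up the graspable part of the bar. The bar is 42 long x 14 thick x 32 mm high, its top 44 mm above the panel, on a disc of diameter 44 mm whose top is 14 mm above the panel. The point turns with the knob: its x axis lies along the bar. Valves stand 60 mm apart in the row
- valve_open_base: foot of the open valve with its hook, fixed to the panel and parallel to it (same axes); origin on the knob's axis at the panel's top
- valve_open_hook (a point): the hook of the open valve: top of the middle of its level rod, 66 mm above the panel's top and 93 mm behind (+x of) the knob's axis; axes as the panel's. The rod is round, 6 mm thick, and lies along the panel's x; it is held by a vertical rod 27 mm behind this point; its straight part ends 25 mm in front of it, where the tip bends up, to 8 mm above the rod's top, 34 mm in front of this point
- bleed (a joint): travel (m) of the bleed button: 0 = up, 0.006 = fully down (5 N); it springs back
- bleed_top (a point): centre of the top of the bleed button, a steel push button of 24 mm diameter in a black housing on the panel, pressed straight down; moves with the button
- holder: grey tag holder fixed on the bench, 112 x 66 x 30 mm, three slots side by side along its x, walls and floor 5 mm thick; origin under its centre. The tag stands in the middle slot
- tag_mid (a point): centre of the white plastic lock-out tag, half-way up; z up along the tag, y across its width, x through its thickness. The tag is 97 mm high: a foot 46 wide x 16 thick x 30 mm high, then a window 26 wide x 24 mm high (from 30 to 54 mm above the underside) between two 10 mm bars, then a 46 wide crossbar 6 mm high, then a 30 mm wide grip tab up to the top; all above the foot is 10 mm thick. Mass about 60 g
- tag_grip (a point): point to grip on the tag's tab, 83 mm above its underside, 14 mm below its top; axes as tag_mid
- tag_eye (a point): middle of the upper edge of the tag's window, 54 mm above its underside; hung up, this edge rests on the hook's rod; axes as tag_mid
- valve_b (a joint): knob angle of another valve of the row, same knob, closed (about 1.53) and to be left so
- valve_b_base: that valve's foot, which carries its knob and hook; origin on the knob's axis at the panel's top, axes as the panel's
- valve_c (a joint): knob angle of another valve of the row, same knob, closed (about 1.53) and to be left so
- valve_c_base: that valve's foot, which carries its knob and hook; origin on the knob's axis at the panel's top, axes as the panel's
- valve_d (a joint): knob angle of another valve of the row, same knob, closed (about 1.53) and to be left so
- valve_d_base: that valve's foot, which carries its knob and hook; origin on the knob's axis at the panel's top, axes as the panel's
- padlock: small brass padlock with a steel shackle, 18 x 36 x 40 mm, in the far (+x) slot of the tag holder; loose bystander, origin under its centre
- beaker: glass beaker, diameter 68, height 90 mm, on the bench left of the panel; loose bystander, origin under its centre
- jar: amber glass jar with lid, diameter 60, height 90 mm, on the bench beyond the tag holder; loose bystander, origin under its centre
- wash_bottle: white plastic bottle, diameter 66, height 170 mm, far left on the bench; loose bystander, origin under its centre
- dishes: stack of three clear dishes, diameter 90, total height about 44 mm, on the bench in front of the panel, to the left; loose bystander, origin under its centre
- tip_box: grey box with clear lid, 87 x 122 x 63 mm, on the bench between robot and panel, to the right; loose bystander, origin under its centre
- funnel: white funnel standing on its mouth, diameter 80, height 75 mm, on the bench left of the panel; loose bystander, origin under its centre
Mind the look-alikes: they are no part of the job. Of the things shaped like the part that bears tag_mid, the white one is meant.

How it is judged:
On the way, in this order (a step that is already met when the one before it is completed fails the run):
1. the open valve is closed (value of joint valve_open above 1.42 rad), for 0.2 s.
2. the bleed button is pressed down (value of joint bleed above 0.0045 m), for 0.1 s.
3. the tag hangs on the hook of the closed valve (x of tag_eye in the frame of valve_open_hook between -0.026 and 0.026 m and y of tag_eye in the frame of valve_open_hook between -0.014 and 0.014 m and z of tag_eye in the frame of valve_open_hook between -0.008 and 0.008 m and angle between tag_mid's own z axis and vertical below 0.25 rad), for 0.2 s.
At the end, for the whole second after the job is handed in: The opened valve is closed (over 1.42 rad), the others still closed (over 1.4), the bleed button up (under 2 mm), and the tag hangs still, upright within 0.25 rad, its window edge on that hook's rod (within 26 mm along, 14 across, 8 in height of the rod's middle) (all of step 3 and value of joint valve_open above 1.42 rad and value of joint bleed below 0.002 m and value of joint each of valve_b, valve_c, valve_d above 1.4 rad and linear speed of tag below 0.03 m/s and angular speed of tag below 0.3 rad/s); the robot touches nothing.
It fails at once if another valve or its hook is touched (over 1 N) or turned (contact force between any of valve_b_base, valve_c_base, valve_d_base and anything else above 1 N or not (value of joint valve_b above 1.4 rad) or not (value of joint valve_c above 1.4 rad) or not (value of joint valve_d above 1.4 rad)).
It fails at once if the bleed button is pressed while the valve is still open (value of joint bleed above 0.003 m and value of joint valve_open below 1.3 rad).
It fails at once if a bystander is shifted by more than 25 mm or knocked over (distance of any of padlock, beaker, jar, wash_bottle, dishes, tip_box, funnel from where it was at the start of the episode above 0.025 m or angle between any of padlock, beaker, jar, wash_bottle, dishes, tip_box, funnel's own z axis and vertical above 0.5 rad).
It also fails if it takes over 62 s, if anything falls off the work surface, if the arm or the gripper's body presses on something with over 40 N, if the wrist force passes 120 N, or if a joint passes its speed limit or range.

## Working session

There is one attempt and no reset: what is moved stays moved. The work goes in short steps, Python scripts to look and compute and a tool call to move; the robot and the scene stay as the last step left them, time stands still between calls to the robot, and variables do not carry over. Pictures are saved under pics/ and viewed, about 8 in all and at most 12, crops included, and the job is handed in when it is done.

Besides the shell and the picture viewer there is one more tool, called after "Call:" as name([rows], argument=value, ...), one row to a line, values as JSON. jog_arm: Moves the arm, as the interface text tells. Its arguments: {"type":"object","properties":{"commands":{"type":"array","items":{"type":"array","items":{"type":"number"}}},"force":{"type":"number"}},"required":["commands"]}

```bash
mkdir -p pics
cat > h.py <<'E'
import numpy as np, cv2
from scipy.spatial.transform import Rotation as R
from workcell import manip, optics
def snap(n,f,crop=None,s=1):
    p=optics.camera_params(n); im=optics.capture(n)
    np.savez('pics/'+f+'.npz',im=im,**{k:np.array(v) for k,v in p.items()})
    save(im,f,crop,s); return im
def save(im,f,crop=None,s=1):
    if crop: im=im[crop[1]:crop[3],crop[0]:crop[2]]
    cv2.imwrite('pics/'+f+'.png',cv2.resize(im[:,:,::-1],None,fx=s,fy=s,interpolation=cv2.INTER_CUBIC))
def cam(f): return np.load('pics/'+f+'.npz')
def D(p): return np.array([float(p['k1']),0,0,0,0])
def px(p,X):
    return cv2.projectPoints(np.atleast_2d(np.array(X,float)),p['rvec'],p['tvec'],np.array(p['mtx']),D(p))[0][:,0]
def ray(p,uv):
    n=cv2.undistortPoints(np.array([[uv]],float),np.array(p['mtx']),D(p))[0,0]
    M=R.from_rotvec(np.array(p['rvec']).ravel()).as_matrix()
    return -M.T@np.array(p['tvec']).ravel(), M.T@np.array([n[0],n[1],1])
def at(p,uv,z):
    o,d=ray(p,uv); return o+d*(z-o[2])/d[2]
def st():
    s=manip.read_state(); print(s['time_s'],np.round(s['ee_pos'],4),np.round(s['eef_rot'],4),np.round(s['contact_force'],1),s['opening']); return s
E
python3 - <<'E'
from h import *
s=st(); print(R.from_quat(s['eef_rot']).as_matrix().round(3))
a=snap('top','top0');b=snap('side','side0')
for n in('top','side'):
    p=optics.camera_params(n); print(n,ray(p,(280,210)),p['k1'],p['mtx'][0][0])
E
```

```text
0.0 [0.1221 0.4846 0.3034] [ 1.231e-01  9.924e-01 -6.000e-04 -1.000e-04] [ 0.  -0.5  0.5] 1.0027784512554474
[[-0.97   0.244 -0.   ]
 [ 0.244  0.97  -0.001]
 [ 0.    -0.001 -1.   ]]
top (array([0.30925794, 0.04879455, 1.31825456]), array([ 0.20010108, -0.01804925, -0.97961635])) -0.1146539614410167 424.6621282540369
side (array([ 0.3333464 , -0.55062457,  0.83085024]), array([ 0.2059468 ,  0.61310999, -0.76268113])) -0.0646815543659489 380.9006448136798
```

View pics/top0.png

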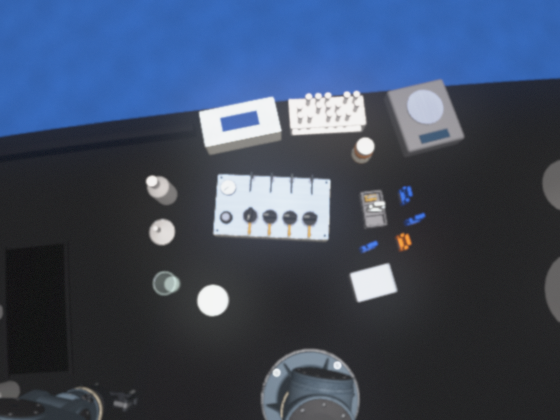

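View pics/side0.png

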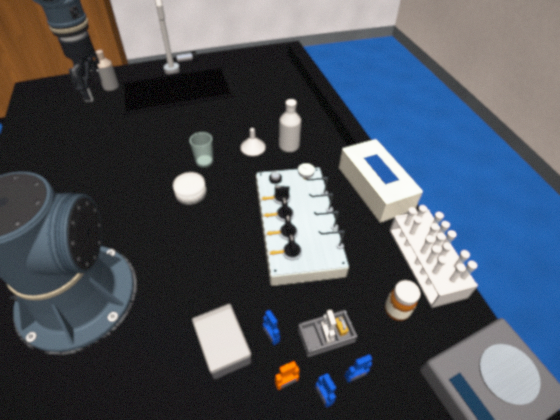

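The top view shows the panel at about (272,207), with knobs at (250,215), (270,217), (290,218) and (310,218), the bleed button at (226,217) and the gauge at (228,187). The holder is at (374,208) with the white tag in it, and the blue and orange tags lie on the bench. I'll enlarge to find the open knob.

Run:
```python
from h import *
t=cam('top0')['im'];s=cam('side0')['im']
a=cv2.resize(t[165:250,205:395],None,fx=4,fy=4,interpolation=2)
b=cv2.resize(s[160:360,250:365],None,fx=3,fy=3,interpolation=2)
b=np.hstack([b[:340],b[260:600]])[:, :760]
o=np.zeros((340,760,3),np.uint8); o[:, :b.shape[1]]=b
o=np.vstack([a[:260],o]); print(o.shape)
save(o,'crop1')
p=cam('top0')
for n,uv,z in [('TL',(217,176),.05),('TR',(330,179),.05),('BL',(214,238),.05),('BR',(327,241),.05),('k1',(250,215),.09),('k2',(270,217),.09),('k4',(310,218),.09),('btn',(226,217),.07),('holder',(374,208),.03)]: print(n,at(p,uv,z).round(3))
```

```text
(600, 760, 3)
TL [0.698 0.208 0.05 ]
TR [ 0.648 -0.14   0.05 ]
BL [0.505 0.233 0.05 ]
BR [ 0.458 -0.104  0.05 ]
k1 [0.555 0.116 0.09 ]
k2 [0.543 0.058 0.09 ]
k4 [ 0.526 -0.059  0.09 ]
btn [0.561 0.189 0.07 ]
holder [ 0.545 -0.267  0.03 ]
```

View pics/crop1.png

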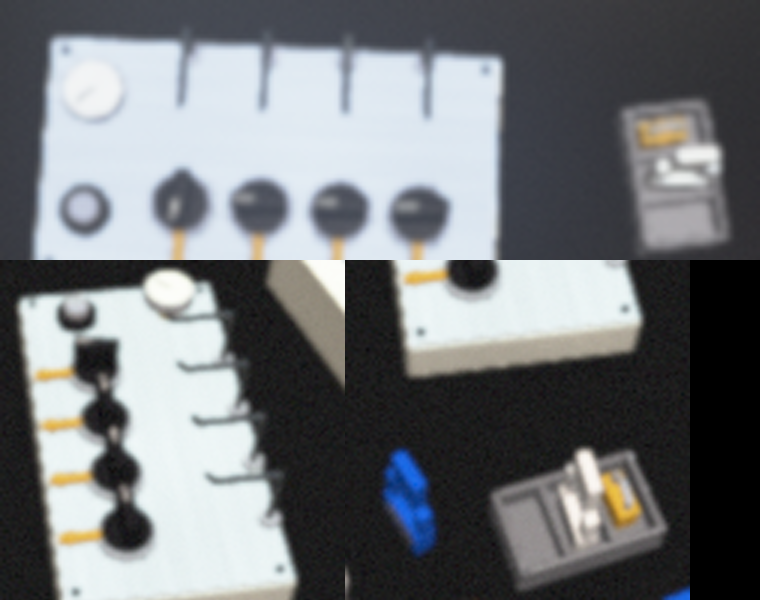

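The knobs are (250,215), (270,217), (290,218) and (310,218). Only the first, nearest the button, has its mark and bar pointing at the robot along its nozzle. The other three lie along the row, so (250,215) is the open valve. Of the tags, the white one in the holder at (376,205) is meant; the blue and orange ones lie on the bench. I'll move above the open valve.

Call:
jog_arm([
  [-0.033,-0.0195,0,0,0,0,0],
  [-0.033,-0.0195,0,0,0,0,0],
  [-0.033,-0.0195,0,0,0,0,0],
  [-0.033,-0.0195,0,0,0,0,0],
  [-0.033,-0.0195,0,0,0,0,0],
  [-0.033,-0.0195,0,0,0,0,0],
  [-0.033,-0.0195,0,0,0,0,0],
])

```text
time_s: 0.8
ee_pos: [0.3135, 0.2947, 0.3038]
eef_rot: [0.123, 0.992, -0.0, -0.0]
contact_force: [0.5, 0.8, 1.1]
opening: 1.004
```

Call:
jog_arm([
  [-0.033,-0.0195,0,0,0,0,0],
  [-0.033,-0.0195,0,0,0,0,0],
  [-0.033,-0.0195,0,0,0,0,0],
  [-0.033,-0.0195,0,0,0,0,0],
  [-0.033,-0.0195,0,0,0,0,0],
  [-0.033,-0.0195,0,0,0,0,0],
  [-0.033,-0.0195,0,0,0,0,0],
  [0,0,0,0,0,0,0.4],
])

```text
time_s: 1.6
ee_pos: [0.5055, 0.1045, 0.303]
eef_rot: [0.125, 0.992, -0.0, -0.0]
contact_force: [-1.4, 0.2, -0.3]
opening: 0.858
```

Run:
```python
from h import *
s=st(); print(np.round(s['qpos'],2)); snap('wrist','w1',s=1.4)
p=optics.camera_params('wrist'); print(ray(p,(280,210)))
```

```text
1.6 [0.5055 0.1045 0.303 ] [ 1.248e-01  9.922e-01 -5.000e-04 -3.000e-04] [-1.4  0.2 -0.3] 0.8583581808473031
[ 0.2   0.25  0.01  1.33 -0.    0.45]
(array([0.42635372, 0.1261717 , 0.37329702]), array([ 0.29763204, -0.08086289, -0.95126116]))
```

View pics/w1.png

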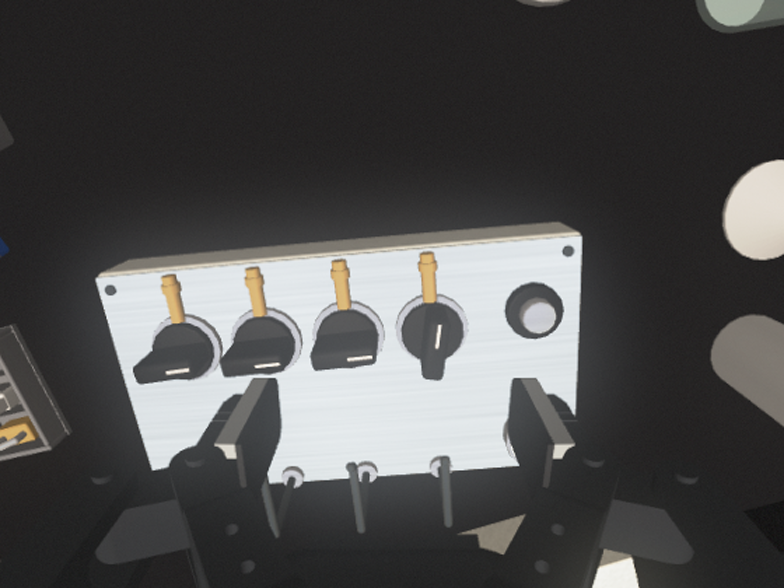

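Run:
```python
from h import *
p=cam('w1')
g=lambda u,v,z: at(p,(u/1.4,v/1.4),z)
BR=g(97,279,.05);BL=g(581,236,.05);yv=(BL-BR)
print(BR,BL,np.linalg.norm(yv)); yaw=np.arctan2(yv[1],yv[0])-np.pi/2
s1,s2=g(110,290,.05),g(568,251,.05); d=s2-s1; print('yaw',yaw,np.arctan2(d[1],d[0])-np.pi/2)
P=(BL+BR)/2+.095*np.array([np.cos(yaw),np.sin(yaw),0]); print('panel',P)
Rz=R.from_euler('z',yaw).as_matrix()
for n,u,v,z in [('m1',441,323,.094),('m2',437,347,.094),('ring',432,328,.055),('noz',428,255,.06),('btn',539,317,.075),('hook tip1',445,520,.116),('hookpost',440,467,.05),('nozzle3',340,263,.06),('mk3a',347,359,.094),('mk3b',372,357,.094)]:
    X=g(u,v,z); print(n,X.round(4),'panel',(Rz.T@(X-P)).round(4))
a=g(441,323,.094)-g(437,347,.094); print('theta',yaw-np.arctan2(a[1],a[0])+0, np.arctan2(a[1],a[0]))
print(np.linalg.norm(a))
```

```text
[ 0.46531629 -0.10545231  0.05      ] [0.52046372 0.2334872  0.05      ] 0.34339660615186657
yaw -0.16129243434938334 -0.163829045960169
panel [0.58665696 0.04876102 0.05      ]
m1 [0.5411 0.1258 0.094 ] panel [-0.0574  0.0688  0.044 ]
m2 [0.5564 0.1198 0.094 ] panel [-0.0413  0.0653  0.044 ]
ring [0.5591 0.1189 0.055 ] panel [-0.0385  0.0648  0.005 ]
noz [0.5052 0.1282 0.06  ] panel [-0.0932  0.0653  0.01  ]
btn [0.5609 0.1903 0.075 ] panel [-0.0481  0.1356  0.025 ]
hook tip1 [0.6729 0.0975 0.116 ] panel [0.0773 0.062  0.066 ]
hookpost [0.6811 0.0981 0.05  ] panel [0.0853 0.0639 0.    ]
nozzle3 [0.4959 0.0697 0.06  ] panel [-0.093   0.0061  0.01  ]
mk3a [0.5503 0.0621 0.094 ] panel [-0.038   0.0074  0.044 ]
mk3b [0.5529 0.078  0.094 ] panel [-0.038   0.0235  0.044 ]
theta -2.9287716568818727 2.7674792225324896
0.016471192516355315
```

Measured: open knob axis at (0.559, 0.119), bar at -0.374 rad, panel yaw -0.162, so θ is about 0.21, which is inside the stated range. I'll move over it and pre-close the fingers so they clear the neighbouring knob.

Call:
jog_arm([
  [-0.024,0.0135,0,0,0,0,0.65],
  [-0.024,0.0135,0,0,0,0,0.65],
  [0,0,0.03,0,0,0.062,0.65],
  [0,0,0.03,0,0,0.062,0.65],
  [0,0,0.03,0,0,0,0.65],
  [0,0,0,0,0,0,0.65],
  [0,0,0,0,0,0,0.65],
])

```text
time_s: 2.35
ee_pos: [0.5561, 0.1222, 0.2146]
eef_rot: [0.184, 0.983, -0.0, -0.0]
contact_force: [0.1, 0.3, -0.2]
opening: 0.348
```

Run:
```python
from h import *
s=st(); r=R.from_quat(s['eef_rot']).as_matrix(); print(np.arctan2(r[1,1],r[0,1]), r[:2,:2].T@(np.array([.559,.119])-s['ee_pos'][:2]))
snap('wrist','w2',s=1.0)
```

```text
2.35 [0.5561 0.1222 0.2146] [ 1.839e-01  9.830e-01 -1.000e-04 -3.000e-04] [ 0.1  0.3 -0.2] 0.34834687546341425
1.200966821831527 [-0.00388273 -0.00195994]
```

View pics/w2.png

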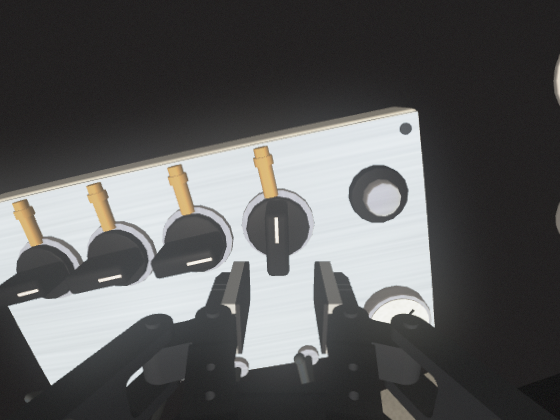

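The bar is vertical in the image at column 277, centred between the fingers, and the mark is at (276,230). I'll descend and grip.

Call:
jog_arm([
  [-0.004,-0.002,0.0,0,0,0,0.65],
  [0,0,0.024,0,0,0,0.65],
  [0,0,0.024,0,0,0,0.65],
  [0,0,0.023,0,0,0,0.65],
  [0,0,0,0,0,0,0.65],
])

```text
time_s: 2.9
ee_pos: [0.5588, 0.1181, 0.1415]
eef_rot: [0.184, 0.983, -0.001, -0.001]
contact_force: [-1.3, -1.1, -0.0]
opening: 0.348
```

Call:
jog_arm([
  [0,0,0,0,0,0,1],
  [0,0,0,0,0,0,1],
  [0,0,0,0,0,0,1],
  [0,0,0,0,0,0,1],
], force=30)

```text
time_s: 3.3
ee_pos: [0.56, 0.118, 0.1445]
eef_rot: [0.184, 0.983, -0.0, 0.001]
contact_force: [-3.4, -4.1, -2.9]
opening: 0.152
```

Call:
jog_arm([
  [0,0,0,0,0,0.12,1],
  [0,0,0,0,0,0.12,1],
  [0,0,0,0,0,0.12,1],
  [0,0,0,0,0,0.12,1],
  [0,0,0,0,0,0.12,1],
  [0,0,0,0,0,0.12,1],
])

```text
time_s: 3.9
ee_pos: [0.5601, 0.118, 0.1445]
eef_rot: [0.521, 0.854, 0.0, 0.001]
contact_force: [-2.0, -3.9, -2.6]
opening: 0.16
```

Call:
jog_arm([
  [0,0,0,0,0,0.12,1],
  [0,0,0,0,0,0.12,1],
  [0,0,0,0,0,0.12,1],
  [0,0,0,0,0,0.12,1],
  [0,0,0,0,0,0.1,1],
  [0,0,0,0,0,0.07,1],
  [0,0,0,0,0,0,1],
])

```text
time_s: 4.6
ee_pos: [0.5602, 0.1179, 0.1445]
eef_rot: [0.765, 0.644, 0.0, 0.001]
contact_force: [-1.3, -4.1, -1.4]
opening: 0.152
```

Run:
```python
from h import *
s=st(); r=R.from_quat(s['eef_rot']).as_matrix(); print('yang',np.arctan2(r[1,1],r[0,1]),'turn',1.201-np.arctan2(r[1,1],r[0,1]),np.round(s['torque'],2),np.round(s['qpos'],2))
```

```text
4.6 [0.5602 0.1179 0.1445] [7.653e-01 6.437e-01 3.000e-04 8.000e-04] [-1.3 -4.1 -1.4] 0.15155891346053108
yang -0.1721095451388255 turn 1.3731095451388255 [-1.16  0.22  0.07] [ 0.21  0.44 -0.13  1.   -0.    1.95]
```

The knob has turned 1.37 rad and the bar now lies along the row. I'll release, lift and move towards the button.

Call:
jog_arm([
  [0,0,0,0,0,0,0.65],
  [0,0,0,0,0,0,0.65],
  [0,0,0,0,0,0,0.65],
  [0,0,-0.03,0,0,0,0.65],
  [0,0,-0.03,0,0,0,0.65],
  [0,0,-0.03,0,0,0,1],
  [0,0,-0.03,0,0,0,1],
  [0,0,0,0,0,0,1],
])

```text
time_s: 5.4
ee_pos: [0.561, 0.1188, 0.2672]
eef_rot: [0.764, 0.645, 0.003, 0.001]
contact_force: [1.1, 0.6, 0.3]
opening: 0.002
```

Run:
```python
from h import *
s=st(); r=R.from_quat(s['eef_rot']).as_matrix(); print(r.round(3))
snap('wrist','w3',s=1.4)
a=ray(cam('w1'),(539/1.4,317/1.4)); b=ray(cam('w2'),(382,198))
A=np.array([a[1],-b[1]]).T; t=np.linalg.lstsq(A,b[0]-a[0],rcond=None)[0]
print(a[0]+a[1]*t[0], b[0]+b[1]*t[1])
```

```text
5.4 [0.561  0.1188 0.2672] [0.7644 0.6447 0.0028 0.0014] [1.1 0.6 0.3] 0.0019292592314446458
[[ 0.169  0.986  0.006]
 [ 0.986 -0.169  0.001]
 [ 0.002  0.006 -1.   ]]
[0.55631168 0.18801173 0.08534168] [0.5563257  0.18798565 0.08534223]
```

View pics/w3.png

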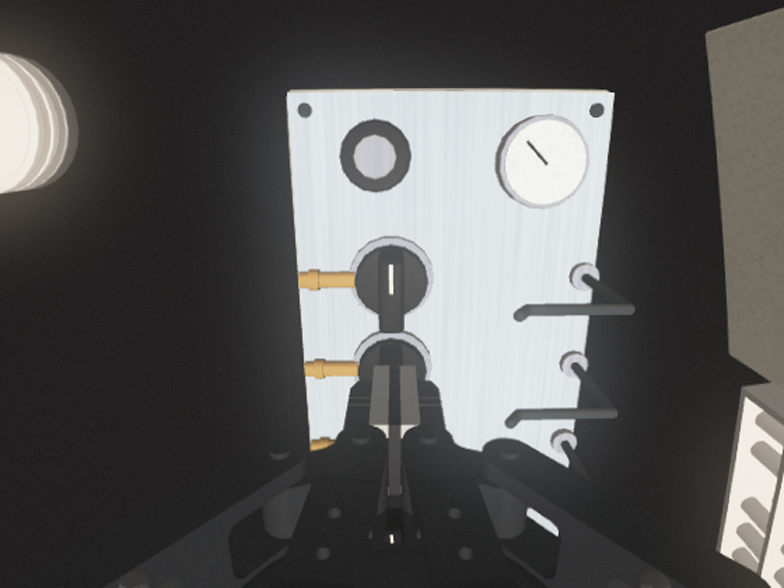

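The valve is closed: the bar lies along the row at column 391. The button is at (375,157) and the gauge at (543,162). The hook of this valve has its tip at (520,315) and its bend at (632,309).

Run:
```python
from h import *
def tri(obs):
    A=np.zeros((3,3));b=np.zeros(3)
    for f,u in obs:
        o,d=ray(cam(f),u); d/=np.linalg.norm(d); M=np.eye(3)-np.outer(d,d); A+=M;b+=M@o
    X=np.linalg.solve(A,b); print([ (px(cam(f),X)[0]-u).round(1) for f,u in obs]); return X.round(4)
q=lambda u,v:(u/1.4,v/1.4)
B=tri([('w1',q(539,317)),('w2',(382,198)),('w3',q(375,157))]);print('btn',B)
p=cam('w3')
print('top at z',[at(p,q(375,157),z).round(4) for z in (.075,.08,.085)])
c=at(p,q(288,92),.05);d=at(p,q(613,93),.05);print(c,d,np.linalg.norm(d-c),np.arctan2(*(d-c)[[1,0]]))
print('knob top',at(p,q(391,279),.094)) 
print('tip',at(p,q(520,315),.122),'bend',at(p,q(632,309),.113))
Y=-.167; ax=np.array([.559,.119]);e=np.array([np.cos(Y),np.sin(Y)])
H=ax+.093*e;print('hook',H)
for k,z in((-.034,.121),(0,.116),(.027,.113)): X=[*(H+k*e),z];print(k,px(p,X)*1.4)
```

```text
[array([-0.6, -0.3]), array([0.5, 0.9]), array([-0.4, -0.4])]
btn [0.5632 0.1911 0.0689]
top at z [array([0.5637, 0.191 , 0.075 ]), array([0.5639, 0.1911, 0.08  ]), array([0.5641, 0.1913, 0.085 ])]
[0.52114891 0.23368224 0.05      ] [0.7023563  0.20333287 0.05      ] 0.18373133588349339 -0.16594402088597507
knob top [0.56150626 0.12887976 0.094     ]
tip [0.62095489 0.10851537 0.122     ] bend [0.67986793 0.09802652 0.113     ]
hook [0.65070617 0.10354109]
-0.034 [[511.61347503 314.25001136]]
0 [[577.03669418 310.30460021]]
0.027 [[627.06761162 307.93457919]]
```

Call:
jog_arm([
  [0.036,-0.005,0,0,0,0,1],
  [0.036,-0.005,0,0,0,0,1],
  [0,0,0.034,0,0,0,1],
  [0,0,0.034,0,0,0,1],
  [0,0,0.034,0,0,0,1],
  [0,0,0,0,0,0,1],
])

```text
time_s: 6.05
ee_pos: [0.5593, 0.1903, 0.1561]
eef_rot: [0.764, 0.645, -0.004, -0.001]
contact_force: [-0.5, 0.5, 0.4]
opening: -0.003
```

Call:
jog_arm([
  [0,0,0.006,0,0,0,1],
  [0,0,0.006,0,0,0,1],
  [0,0,0,0,0,0,1],
])

```text
time_s: 6.35
ee_pos: [0.5622, 0.1911, 0.1494]
eef_rot: [0.765, 0.644, 0.0, 0.0]
contact_force: [-0.2, 1.1, 0.3]
opening: -0.001
```

Run:
```python
from h import *
st(); snap('wrist','w4',crop=(60,100,460,400),s=2)
```

```text
6.35 [0.5622 0.1911 0.1494] [7.646e-01 6.445e-01 4.000e-04 2.000e-04] [-0.2  1.1  0.3] -0.0005240339272478936
```

View pics/w4.png

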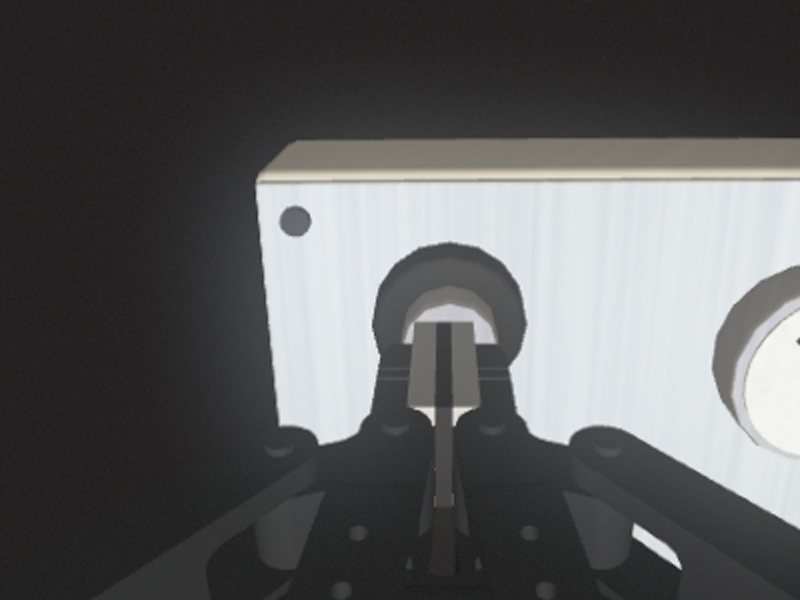

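The tips at (445,325–405) sit over the button, just short of touching it. I'll press in small steps.

Call:
jog_arm([
  [0,0,0.003,0,0,0,1],
  [0,0,0.003,0,0,0,1],
  [0,0,0,0,0,0,1],
])

```text
time_s: 6.7
ee_pos: [0.5621, 0.1911, 0.1429]
eef_rot: [0.765, 0.645, 0.0, 0.0]
contact_force: [1.6, -0.6, 2.2]
opening: 0.002
```

Call:
jog_arm([
  [0,0,0.002,0,0,0,1],
  [0,0,0.002,0,0,0,1],
  [0,0,0,0,0,0,1],
])

```text
time_s: 7.0
ee_pos: [0.5622, 0.1911, 0.139]
eef_rot: [0.765, 0.645, 0.0, 0.0]
contact_force: [1.2, -0.2, 4.7]
opening: 0.002
```

Call:
jog_arm([
  [0,0,0.002,0,0,0,1],
  [0,0,0,0,0,0,1],
])

```text
time_s: 7.2
ee_pos: [0.5622, 0.1911, 0.1383]
eef_rot: [0.765, 0.645, 0.001, 0.0]
contact_force: [-5.2, -1.3, 20.5]
opening: 0.001
```

The force rose to 20 N, so the button has bottomed. I'll hold, release, lift, and go to the tag.

Call:
jog_arm([
  [0,0,0,0,0,0,1],
  [0,0,0,0,0,0,1],
  [0,0,-0.015,0,0,0,1],
  [0,0,-0.04,0,0,0,1],
  [0,0,-0.04,0,0,0,1],
  [0,0,-0.04,0,0,0,1],
  [0,0,-0.03,0,0,0,0],
])

```text
time_s: 7.9
ee_pos: [0.5618, 0.191, 0.3043]
eef_rot: [0.765, 0.645, 0.001, 0.0]
contact_force: [0.3, 0.2, 0.8]
opening: 0.154
```

Call:
jog_arm([
  [-0.038,0.0017,0,0,0,0,0],
  [-0.038,0.0017,0,0,0,0,0],
  [-0.038,0.0017,0,0,0,0,0],
  [-0.038,0.0017,0,0,0,0,0],
  [-0.038,0.0017,0,0,0,0,0],
  [-0.038,0.0017,0,0,0,0,0],
])

```text
time_s: 8.5
ee_pos: [0.5327, -0.0368, 0.3017]
eef_rot: [0.765, 0.645, -0.0, -0.0]
contact_force: [1.6, -0.1, -0.6]
opening: 1.001
```

Call:
jog_arm([
  [-0.038,0.0017,0,0,0,0,0],
  [-0.038,0.0017,0,0,0,0,0],
  [-0.038,0.0017,0,0,0,0,0],
  [-0.038,0.0017,0,0,0,0,0],
  [-0.038,0.0017,0,0,0,0,0],
  [-0.038,0.0017,0,0,0,0,0],
])

```text
time_s: 9.1
ee_pos: [0.5042, -0.2633, 0.3017]
eef_rot: [0.765, 0.644, -0.0, -0.0]
contact_force: [0.5, 0.3, 0.5]
opening: 0.997
```

Call:
jog_arm([
  [0,0,0,0,0,-0.14,0],
  [0,0,0,0,0,-0.14,0],
  [0,0,0,0,0,-0.14,0],
  [0,0,0,0,0,-0.14,0],
  [0,0,0,0,0,-0.14,0],
  [0,0,0,0,0,-0.14,0],
  [0,0,0,0,0,-0.14,0],
])

```text
time_s: 9.8
ee_pos: [0.5046, -0.2617, 0.3016]
eef_rot: [0.369, 0.93, 0.0, -0.0]
contact_force: [0.2, -0.1, 0.0]
opening: 1.0
```

Call:
jog_arm([
  [0,0,0,0,0,-0.14,0],
  [0,0,0,0,0,-0.14,0],
  [0,0,0,0,0,-0.14,0],
  [0,0,0,0,0,-0.14,0],
  [0,0,0,0,0,-0.14,0],
  [0,0,0,0,0,-0.14,0],
  [0,0,0,0,0,0,0],
])

```text
time_s: 10.5
ee_pos: [0.5047, -0.2617, 0.3016]
eef_rot: [-0.041, 0.999, 0.0, -0.0]
contact_force: [0.9, 0.2, 0.2]
opening: 0.997
```

Run:
```python
from h import *
s=st();print(np.round(s['qpos'],2)); snap('wrist','w5',s=1.4)
```

```text
10.5 [ 0.5047 -0.2617  0.3016] [-4.090e-02  9.992e-01  2.000e-04 -4.000e-04] [0.9 0.2 0.2] 0.9965153161962468
[-0.48  0.36  0.16  1.37  0.   -0.56]
```

View pics/w5.png

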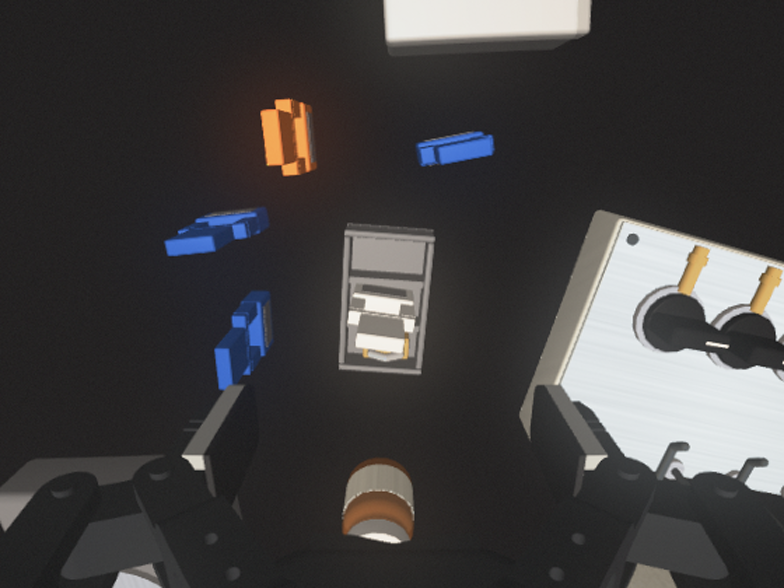

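The holder is at (385,300), with the white tag in its middle slot. The tag's tab is near (380,338) and its foot near (383,300), and the padlock is behind it at (388,350). The other tags are blue or orange. One enlarged crop will confirm it.

Run:
```python
from h import *
save(cam('w5')['im'],'c5',crop=(230,150,330,275),s=4.8)
p=cam('w5')
```

```text
(no output)
```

View pics/c5.png

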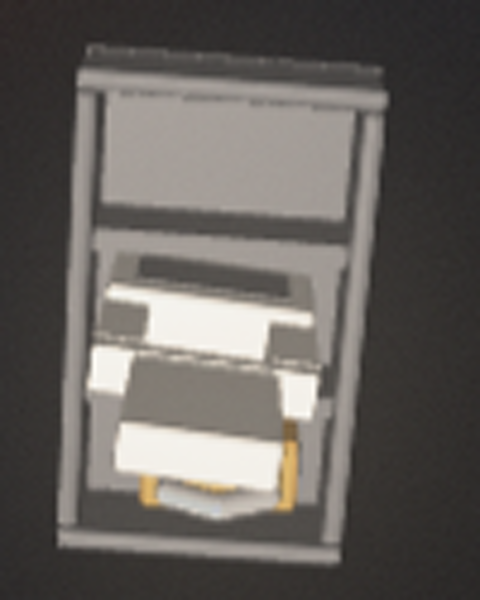

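Run:
```python
from h import *
p=cam('w5'); g=lambda u,v,z: at(p,(u/4.8+230-.4,v/4.8+150-.4),z)
def quad(q,z):
    X=[g(*c,z) for c in q]; c=np.mean(X,0); a=(X[1]-X[0]+X[2]-X[3])/2; b=(X[3]-X[0]+X[2]-X[1])/2
    print('c',c.round(4),'w',np.linalg.norm(a).round(4),'t',np.linalg.norm(b).round(4),'yang',np.arctan2(a[1],a[0]).round(3),'xang',np.arctan2(b[1],b[0]).round(3)); return c
T=quad([(118,424),(281,440),(278,488),(113,470)],.102)
C=quad([(92,346),(322,370),(316,418),(88,388)],.065)
quad([(110,282),(313,318),(313,318),(110,282)],.035)
H=quad([(80,80),(388,98),(340,555),(58,540)],.030)
s=manip.read_state(); r=R.from_quat(s['eef_rot']).as_matrix(); print('tool yang',np.arctan2(r[1,1],r[0,1]))
for P in (T,C): print(r[:2,:2].T@(P-s['ee_pos'])[:2])
```

```text
c [ 0.5434 -0.267   0.102 ] w 0.0294 t 0.0091 yang 1.54 xang -0.006
c [ 0.5434 -0.2666  0.065 ] w 0.046 t 0.0097 yang 1.526 xang -0.029
c [ 0.5363 -0.2663  0.035 ] w 0.0444 t 0.0 yang 1.467 xang 0.0
c [ 0.5446 -0.2649  0.03  ] w 0.0649 t 0.1071 yang 1.593 xang 0.003
tool yang 1.6470390172851554
[-0.03816962 -0.00815305]
[-0.03816207 -0.00779502]
```

The tab is upright at (0.543, -0.267), 29×9 mm, which agrees with the 30×10 mm given. Its y axis is at about 1.535 rad. I'll move over it.

Call:
jog_arm([
  [-0.02,-0.004,0,0,0,0,0.4],
  [-0.018,-0.004,0,0,0,0,0.4],
  [0,0,0.03,0,0,0.055,0.4],
  [0,0,0.03,0,0,0.055,0.4],
  [0,0,0.03,0,0,0,0.4],
  [0,0,0,0,0,0,0.4],
  [0,0,0,0,0,0,0.4],
])

```text
time_s: 11.25
ee_pos: [0.5433, -0.2668, 0.2125]
eef_rot: [0.017, 1.0, 0.0, -0.0]
contact_force: [0.2, 0.7, 1.1]
opening: 0.599
```

Run:
```python
from h import *
s=st(); r=R.from_quat(s['eef_rot']).as_matrix(); print('yang',np.arctan2(r[1,1],r[0,1]),r[:2,:2].T@(np.array([.5434,-.2668])-s['ee_pos'][:2]))
snap('wrist','w6',crop=(150,150,430,360),s=2.8)
```

```text
11.25 [ 0.5433 -0.2668  0.2125] [ 1.650e-02  9.999e-01  1.000e-04 -3.000e-04] [0.2 0.7 1.1] 0.5991881272845853
yang 1.5377623318165174 [-1.11065798e-04 -2.65849230e-05]
```

View pics/w6.png

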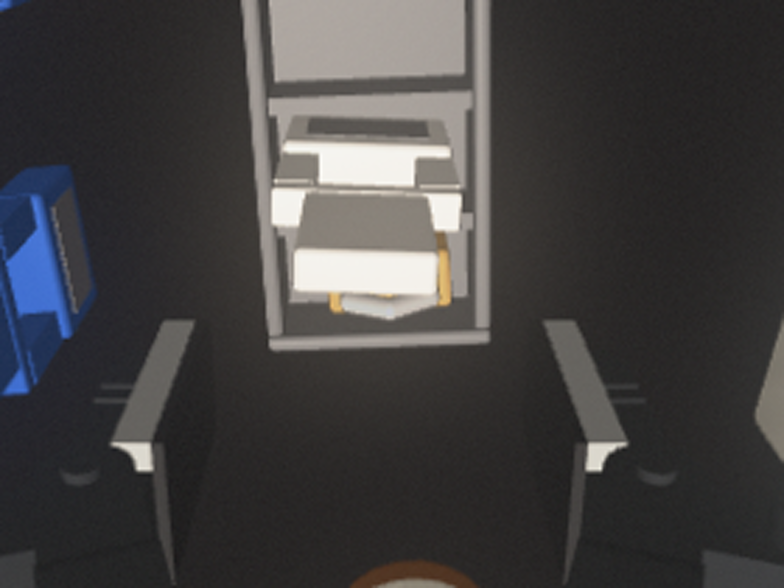

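The tag is centred between the fingers (tab at column 367, midpoint of the fingers 370) and square to them. I'll descend, grip and lift straight up.

Call:
jog_arm([
  [0,0,0.03,0,0,0,0.4],
  [0,0,0.028,0,0,0,0.4],
  [0,0,0.01,0,0,0,0.4],
  [0,0,0,0,0,0,0.4],
  [0,0,0,0,0,0,1],
  [0,0,0,0,0,0,1],
  [0,0,0,0,0,0,1],
  [0,0,0,0,0,0,1],
], force=40)

```text
time_s: 12.1
ee_pos: [0.5443, -0.2673, 0.146]
eef_rot: [0.015, 1.0, -0.001, 0.001]
contact_force: [-0.5, 0.4, 7.0]
opening: 0.345
```

Call:
jog_arm([
  [0,0,0,0,0,0,1],
  [0,0,-0.015,0,0,0,1],
  [0,0,-0.03,0,0,0,1],
  [0,0,-0.03,0,0,0,1],
  [0,0,-0.03,0,0,0,1],
  [0,0,-0.03,0,0,0,1],
  [0,0,-0.03,0,0,0,1],
  [0,0,0,0,0,0,1],
])

```text
time_s: 12.9
ee_pos: [0.5445, -0.2673, 0.3143]
eef_rot: [0.015, 1.0, -0.002, 0.003]
contact_force: [0.6, -0.5, -0.9]
opening: 0.338
```

Run:
```python
from h import *
s=st(); r=R.from_quat(s['eef_rot']).as_matrix(); print(r.round(3))
```

```text
12.9 [ 0.5445 -0.2673  0.3143] [ 0.0155  0.9999 -0.0016  0.0034] [ 0.6 -0.5 -0.9] 0.33846227835663145
[[-0.999  0.031  0.007]
 [ 0.031  1.    -0.003]
 [-0.007 -0.003 -1.   ]]
```

The tag is held (opening 28.8 mm, tab 30 mm) and clear of the holder. The two grips centred on the knob put its axis at (0.560, 0.118), so the hook is at about (0.652, 0.1025). I'll carry the tag to a point about 58 mm in front of the hook, up high.

Call:
jog_arm([
  [-0.0036,0.034,0,0,0,0,1],
  [-0.0036,0.034,0,0,0,0,1],
  [-0.0036,0.034,0,0,0,0,1],
  [-0.0036,0.034,0,0,0,0,1],
  [-0.0036,0.034,0,0,0,0,1],
  [-0.0036,0.034,0,0,0,0,1],
])

```text
time_s: 13.5
ee_pos: [0.5712, -0.0622, 0.3094]
eef_rot: [0.016, 1.0, -0.0, 0.0]
contact_force: [0.4, -0.1, -0.4]
opening: 0.343
```

Call:
jog_arm([
  [-0.0036,0.034,0,0,0,0,1],
  [-0.0036,0.034,0,0,0,0,1],
  [-0.0036,0.034,0,0,0,0,1],
  [-0.0036,0.034,0,0,0,0,1],
  [-0.0036,0.034,0,0,0,0,1],
  [0,0.006,0,0,0,0.068,1],
  [0,0,0,0,0,0.068,1],
  [0,0,0,0,0,0,1],
])

```text
time_s: 14.3
ee_pos: [0.5947, 0.1122, 0.3092]
eef_rot: [0.084, 0.997, 0.0, 0.0]
contact_force: [0.3, 0.3, -1.1]
opening: 0.338
```

Run:
```python
from h import *
s=st(); r=R.from_quat(s['eef_rot']).as_matrix(); print(r.round(3),'yang',np.arctan2(r[1,1],r[0,1]),r[:2,:2].T@(np.array([.5955,.1115])-s['ee_pos'][:2]))
snap('wrist','w7',s=1.4)
# predicted pixels of hook
p=cam('w7');e=np.array([np.cos(-.167),np.sin(-.167)]);H=np.array([.6519,.1025])
for k,z in((-.034,.124),(-.025,.116),(.024,.116)): print(k,px(p,[*(H+k*e),z])*1.4)
```

```text
14.3 [0.5947 0.1122 0.3092] [8.360e-02 9.965e-01 0.000e+00 2.000e-04] [ 0.3  0.3 -1.1] 0.33840534153953994
[[-0.986  0.167  0.   ]
 [ 0.167  0.986  0.   ]
 [-0.     0.    -1.   ]] yang 1.4034409950812115 [-0.00095816 -0.00057769]
-0.034 [[393.04611927 329.76971733]]
-0.025 [[393.09145044 338.68147351]]
0.024 [[393.20669946 410.4060333 ]]
```

View pics/w7.png

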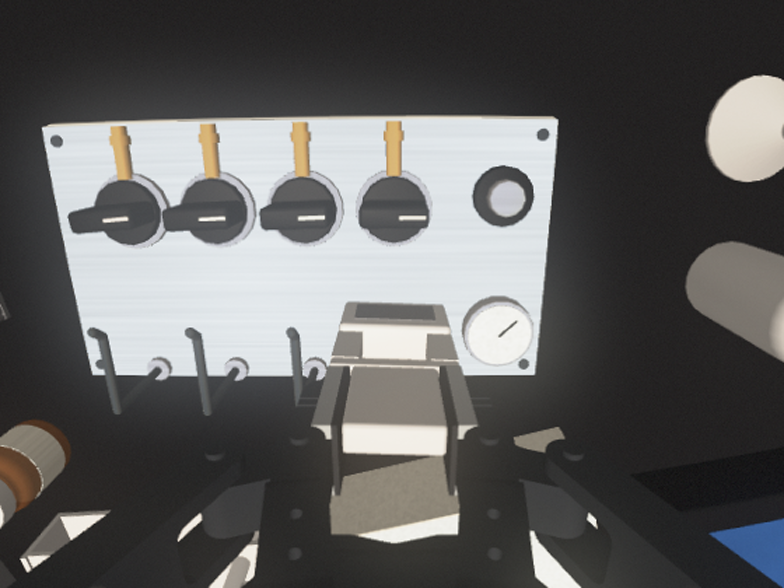

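The hook itself is hidden behind the tag. The neighbouring hook tips at columns 95, 191 and 293 (row 332) extrapolate to about 393, which matches my prediction of (393,330), and the tag is centred at column 395. Next I'll check the tag's height in the grip from this picture.

Run:
```python
from h import *
p=cam('w7'); T=np.array([.5947,.1122,.3092]); r=R.from_quat([.0836,.9965,0,0]).as_matrix()
# tag: eye at TCP+.087 along z; points (across y, thick x toward camera=+x, above eye)
for n,y,x,h in [('tabtop near L',-.015,.005,.043),('tabtop near R',.015,.005,.043),('xbar top near L',-.023,.005,.006),('xbar R',.023,.005,.006),('foot top L near',-.023,.008,-.024),('foot bot L',-.023,.008,-.054),('foot bot R',.023,.008,-.054)]:
    print(n,(px(p,T+r@np.array([x,y,.087-h]))*1.4).round(0))
```

```text
tabtop near L [[338. 427.]]
tabtop near R [[447. 427.]]
xbar top near L [[327. 366.]]
xbar R [[459. 366.]]
foot top L near [[336. 326.]]
foot bot L [[343. 302.]]
foot bot R [[442. 302.]]
```

The predicted and seen tag outlines agree to about 3 px: foot bottom at (345,303) and tab edge at row 427. I'll descend in front of the hook.

Call:
jog_arm([
  [0,-0.001,0.025,0,0,0,1],
  [0,0,0.025,0,0,0,1],
  [0,0,0.025,0,0,0,1],
  [0,0,0.018,0,0,0,1],
  [0,0,0,0,0,0,1],
  [0,0,0,0,0,0,1],
])

```text
time_s: 14.95
ee_pos: [0.5946, 0.1105, 0.2167]
eef_rot: [0.083, 0.997, 0.0, 0.0]
contact_force: [-0.2, 0.9, 0.2]
opening: 0.339
```

Call:
jog_arm([
  [-0.01,0,0,0,0,0,1],
  [-0.01,0,0,0,0,0,1],
  [0,0,0,0,0,0,1],
])

```text
time_s: 15.25
ee_pos: [0.6155, 0.1073, 0.2173]
eef_rot: [0.083, 0.997, 0.0, 0.001]
contact_force: [-0.6, 0.0, -0.8]
opening: 0.34
```

Call:
jog_arm([
  [-0.012,0,0,0,0,0,1],
  [-0.012,0,0,0,0,0,1],
  [-0.012,0,0,0,0,0,1],
  [0,0,0,0,0,0,1],
])

```text
time_s: 15.65
ee_pos: [0.6505, 0.1013, 0.2166]
eef_rot: [0.083, 0.997, 0.0, 0.001]
contact_force: [-0.3, 0.8, -0.0]
opening: 0.341
```

Run:
```python
from h import *
s=st()
snap('side','s7',crop=(230,130,400,290),s=4.7)
p=cam('s7');e=np.array([np.cos(-.167),np.sin(-.167)]);H=np.array([.6519,.1025]);T=np.array(s['ee_pos'])
f=lambda X:((px(p,X)[0]-[230,130])*4.7).round(0)
print('tip,mid,post',[f([*(H+k*e),z]) for k,z in((-.034,.124),(0,.116),(.027,.116))]);print('eye',f(T-[0,0,.087]),'bottom',f(T-[0,0,.141]),'top',f(T-[0,0,.044]))
```

```text
15.65 [0.6505 0.1013 0.2166] [8.340e-02 9.965e-01 1.000e-04 6.000e-04] [-0.3  0.8 -0. ] 0.3406107603923603
tip,mid,post [array([347., 221.]), array([406., 227.]), array([452., 223.])]
eye [406. 211.] bottom [398. 278.] top [413. 154.]
```

View pics/s7.png

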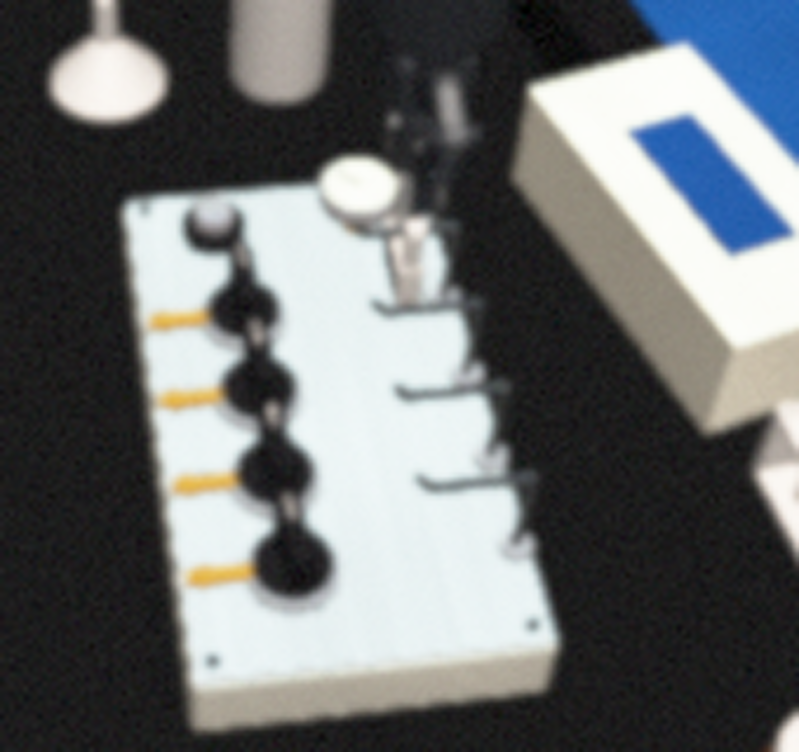

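The tag hangs around the rod at (405,265), with the rod seen on both sides of it at (365,235) and (450,235). I'll lower it onto the rod, watching the force.

Call:
jog_arm([
  [0,0,0.005,0,0,0,1],
  [0,0,0.004,0,0,0,1],
  [0,0,0,0,0,0,1],
  [0,0,0,0,0,0,1],
])

```text
time_s: 16.1
ee_pos: [0.6494, 0.1016, 0.2069]
eef_rot: [0.083, 0.997, -0.0, -0.0]
contact_force: [0.1, 0.2, -1.7]
opening: 0.34
```

Call:
jog_arm([
  [0,0,0.002,0,0,0,1],
  [0,0,0,0,0,0,1],
  [0,0,0,0,0,0,1],
])

```text
time_s: 16.4
ee_pos: [0.6497, 0.1015, 0.2049]
eef_rot: [0.083, 0.997, 0.0, -0.0]
contact_force: [0.9, -0.3, -0.2]
opening: 0.346
```

Call:
jog_arm([
  [0,0,0.0015,0,0,0,1],
  [0,0,0,0,0,0,1],
  [0,0,0,0,0,0,1],
])

```text
time_s: 16.7
ee_pos: [0.6497, 0.1015, 0.2034]
eef_rot: [0.083, 0.997, -0.0, -0.0]
contact_force: [0.5, 0.1, -0.2]
opening: 0.34
```

Call:
jog_arm([
  [0,0,0.0015,0,0,0,1],
  [0,0,0,0,0,0,1],
  [0,0,0,0,0,0,1],
])

```text
time_s: 17.0
ee_pos: [0.6499, 0.1015, 0.2027]
eef_rot: [0.083, 0.997, 0.0, 0.0]
contact_force: [-3.3, -0.7, 7.6]
opening: 0.342
```

Call:
jog_arm([
  [0,0,0.001,0,0,0,1],
  [0,0,0,0,0,0,1],
  [0,0,0,0,0,0,1],
])

```text
time_s: 17.3
ee_pos: [0.65, 0.1015, 0.2025]
eef_rot: [0.083, 0.997, 0.0, 0.001]
contact_force: [-5.6, -0.6, 16.3]
opening: 0.347
```

Contact is at TCP z 0.2027, as predicted (0.203). I'll ease off and release gently.

Call:
jog_arm([
  [0,0,-0.0012,0,0,0,1],
  [0,0,0,0,0,0,1],
  [0,0,0,0,0,0,0.63],
  [0,0,0,0,0,0,0.6],
  [0,0,0,0,0,0,0.5],
  [0,0,0,0,0,0,0.45],
  [0,0,0,0,0,0,0.45],
])

```text
time_s: 18.0
ee_pos: [0.6497, 0.1015, 0.202]
eef_rot: [0.083, 0.997, -0.0, -0.0]
contact_force: [-0.5, 0.1, -0.1]
opening: 0.551
```

Call:
jog_arm([
  [0,0,-0.01,0,0,0,0.45],
  [0,0,-0.015,0,0,0,0.45],
  [0,0,-0.02,0,0,0,0.45],
  [0,0,-0.03,0,0,0,0.45],
  [0,0,-0.03,0,0,0,0.45],
  [0,0,0,0,0,0,0.45],
  [0,0,0,0,0,0,0.45],
])

```text
time_s: 18.7
ee_pos: [0.65, 0.1016, 0.308]
eef_rot: [0.083, 0.997, 0.0, 0.001]
contact_force: [-0.2, -0.4, -1.0]
opening: 0.552
```

Run:
```python
from h import *
s=st()
a=snap('wrist','w8'); 
p=cam('w8');T=np.array([.6500,.1015,.2030]);r=R.from_quat([.083,.9965,0,0]).as_matrix()
pt=lambda x,y,h: px(p,T+r@np.array([x,y,.087-h]))[0]
Q=np.array([pt(.005,-.015,.043),pt(.005,.015,.043),pt(-.005,.015,.043),pt(-.005,-.015,.043)]);print('pred tab top',Q.round(1))
def blob(a):
    g=a.min(2); x0,y0=(Q.min(0)-25).astype(int);x1,y1=(Q.max(0)+25).astype(int);y1=min(y1,420)
    m=(g[y0:y1,x0:x1]>170).astype(np.uint8);n,l,stt,c=cv2.connectedComponentsWithStats(m)
    for i in range(1,n):
        if stt[i,4]>60: print(stt[i],c[i]+[x0,y0])
    return m
blob(a)
b=snap('wrist','w9'); print('diff',np.abs(a.astype(int)-b).mean(), np.abs(a.astype(int)-b).max())
c=snap('side','s8'); P=cam('s8'); d=np.abs(c.astype(int)-cam('s7')['im']).max(2)
# white pixels in tag zone in both
for n,i in(('s7',cam('s7')['im']),('s8',c)):
    z=i[172:200,310:322]; m=z.min(2)>0; print(n); print(z[:, :, 0][::2])
```

```text
18.7 [0.65   0.1016 0.308 ] [8.330e-02 9.965e-01 2.000e-04 8.000e-04] [-0.2 -0.4 -1. ] 0.5516791481755775
pred tab top [[258.3 215.8]
 [302.7 215.7]
 [302.4 229.5]
 [258.6 229.6]]
[   0    0   66   40 1271] [258.9693155  211.64201416]
[36  0 11  9 89] [274.03370787 193.5505618 ]
[ 54   0  40  29 783] [311.04597701 203.4201788 ]
diff 3.414393424036281 184
s7
[[250 246 232 193 152 128 113  91  52  40  39  39]
 [217 197 172 146 134 129 116  86  62  53  56  53]
 [153 168 184 183 168 159 164 176 181 179 167 134]
 [145 154 163 164 148 158 205 236 244 240 214 155]
 [150 131 129 161 184 183 189 207 220 220 207 192]
 [223 182 160 202 228 216 188 179 182 196 219 231]
 [227 189 146 164 212 208 182 174 182 203 223 232]
 [229 206 156 151 191 208 197 193 201 218 227 234]
 [234 224 183 144 158 190 198 197 200 209 221 228]
 [234 228 205 158 152 171 183 178 182 194 217 226]
 [228 230 222 190 168 172 177 176 179 188 201 214]
 [158 175 193 185 163 153 144 145 150 160 162 153]
 [176 145 136 135 131 140 141 142 149 151 162 161]
 [230 224 219 218 220 224 226 226 228 230 229 231]]
s8
[[250 245 235 209 165 132 144 188 217 212 171 112]
 [217 193 167 141 132 129 132 153 167 169 161 124]
 [160 156 149 139 142 142 148 160 168 179 184 159]
 [149 154 139 124 117 126 144 157 161 156 144 122]
 [151 145 155 172 181 184 190 194 200 206 207 199]
 [213 195 224 243 244 236 235 244 246 241 236 233]
 [202 176 213 238 237 219 210 220 224 225 229 234]
 [201 155 174 218 222 194 174 177 187 214 228 234]
 [215 169 159 201 208 183 167 172 193 218 230 232]
 [226 189 158 173 190 184 178 178 203 222 229 229]
 [221 197 155 143 153 167 168 172 190 211 218 217]
 [152 147 138 132 142 141 137 141 150 164 167 155]
 [176 142 122 115 117 125 127 129 140 151 156 161]
 [230 224 219 209 214 218 217 221 224 227 229 230]]
```

Released and clear. Two frames 0.05 s apart differ, so the tag may still be swinging. I'll let time pass, then measure the motion and tilt numerically, since I've used all 12 picture views.

Call:
jog_arm([
  [0,0,0,0,0,0,0.45],
  [0,0,0,0,0,0,0.45],
  [0,0,0,0,0,0,0.45],
  [0,0,0,0,0,0,0.45],
  [0,0,0,0,0,0,0.45],
  [0,0,0,0,0,0,0.45],
  [0,0,0,0,0,0,0.45],
  [0,0,0,0,0,0,0.45],
])

```text
time_s: 19.65
ee_pos: [0.6497, 0.1015, 0.3071]
eef_rot: [0.083, 0.997, -0.0, -0.0]
contact_force: [0.4, 0.2, -0.7]
opening: 0.552
```

Call:
jog_arm([
  [0,0,0,0,0,0,0.45],
  [0,0,0,0,0,0,0.45],
  [0,0,0,0,0,0,0.45],
  [0,0,0,0,0,0,0.45],
  [0,0,0,0,0,0,0.45],
  [0,0,0,0,0,0,0.45],
  [0,0,0,0,0,0,0.45],
  [0,0,0,0,0,0,0.45],
])

```text
time_s: 20.45
ee_pos: [0.6497, 0.1015, 0.3071]
eef_rot: [0.083, 0.997, 0.0, -0.0]
contact_force: [0.9, 0.2, 0.9]
opening: 0.551
```

Run:
```python
from h import *
st()
F=[snap('wrist',f'wa{i}') for i in range(6)]
B=[cv2.GaussianBlur(f,(0,0),1.5).astype(int) for f in F]
for i in range(1,6):
    d=np.abs(B[i]-B[0]).max(2); print(i,d.max(),np.unravel_index(d.argmax(),d.shape),(d>25).sum())
im=np.mean(F,0)
g=im.min(2)[185:250:2,236:330:3].astype(int)
for k,row in enumerate(g): print(185+2*k,' '.join(f'{v:3d}' for v in row))
```

```text
20.45 [0.6497 0.1015 0.3071] [ 0.0833  0.9965  0.     -0.    ] [0.9 0.2 0.9] 0.551036336879143
1 3 (np.int64(98), np.int64(39)) 0
2 3 (np.int64(297), np.int64(548)) 0
3 3 (np.int64(300), np.int64(547)) 0
4 3 (np.int64(211), np.int64(253)) 0
5 3 (np.int64(302), np.int64(513)) 0
185 223 223 223 222 222 222 222 222 125 128 128 133 130 135 140 109 109  93 107  98  97  97  97 127 127 222 221 222 222 222 223 222
187 223 223 223 223 223 222 222 221 217 211 207 200 192 181 167 109 108 111 130 130 126 129 127 127 127 223 223 223 224 224 224 224
189 220 220 220 219 219 219 219 208 226 238 237 237 236 236 234 109 109 161 223 219 214 209 205 198 186 218 218 217 218 218 219 219
191 223 223 223 222 222 222 222 134 126 127 127 234 237 237 237 108 108 174 237 237 236 236 235 235 234 219 219 219 219 220 220 220
193 222 222 222 222 221 221 220 126 126 126 126 237 237 236 236 108 108 172 236 236 236 153 134 134 145 221 221 221 221 222 222 223
195 220 220 219 219 219 219 167 126 126 126 124 236 236 236 235 107 108 170 235 235 235 133 125 125 125 210 221 221 221 221 222 222
197 223 223 223 223 223 224 14
[... 2833 characters left out ...]
  60  60  60  60  60  60  60  60  60  60
241  58  58  58  58  58  58  58  58  58  58  58  58  58  58  58  58  58  58  58  58  58  58  58  57  58  58  59  59  58  58  59  59
243  57  56  56  57  57  57  56  56  58  56  57  57  56  56  57  57  57  57  57  58  57  57  57  58  58  57  57  58  58  58  58  57
245  55  56  55  56  56  55  55  56  56  55  56  56  55  56  56  56  55  56  56  56  56  57  57  57  56  56  57  56  57  57  57  56
247  53  54  54  54  53  55  54  54  54  55  54  55  54  54  55  55  54  56  55  55  55  55  55  55  55  55  55  55  55  55  55  55
249  53  52  52  53  53  54  54  53  53  53  53  52  53  54  53  54  54  53  53  54  53  54  54  54  54  54  55  54  55  54  54  54
```

The tag is still: six frames differ by no more than 3 grey levels. Its tab top lies at columns 257–299 and rows 216–229, against a predicted 258–302 and 216–229. The rod shows through the window at column 283, for an estimated lean below 0.1 rad. The gripper is about 75 mm above it. I'll hand in.

```bash
python3 -c "
from h import *
print(manip.hand_in()); st()"
```

```text
the job is handed in; nothing more can be done
None
the job is handed in; nothing more can be done
```

I finished all three steps and handed the job in at about 21 s of the 62 s allowed; the hand-in gives no verdict.

- **Valve:** I turned the only open knob, the one nearest the bleed button, clockwise by about 1.37 rad. Its bar then lay along the row, and it still did in a later picture. I did not feel a clear hit on the stop; my estimate is about 1.58 rad, against the required 1.42.
- **Bleed:** I pressed the button until the force rose to 20 N, held it a moment and let it up.
- **Tag:** I hung the white tag by its window on that valve's hook. It touched the rod at the height I had predicted.

**Last checks:**
- Right after release, two frames differed, so the tag may still have been moving. After about 1.7 s, six frames in a row matched.
- The tag sits within about 3 px of where I expected, with the rod inside the window. It leans an estimated 0.1 rad at most (limit 0.25).
- The gripper was about 75 mm clear of the tag.
- There was a brief 7 N upward reading as I gripped the tag. The tag's height in the grip was correct afterwards.
- I did not take separate final measurements of the other valves, the bleed button or the loose items. The other knobs and the button looked unchanged in the last pictures I viewed.

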